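# Take the dial padlock off the tip box and show it open

## Task

Take the padlock off the tip box: turn its dial, which clicks at every hour of a clock face, until the white pointer stands at four o'clock (the shackle being twelve), pull the padlock toward the front of the box to draw its shackle open, then slide it back so that the shackle's open end comes out of the hasp's staple loop, and lift it off. Finish while still holding the open padlock up in the gripper, level with its dial on top, some 12 cm above the box, for all to see. Leave the coffee cup, the croissant and the tip dish where they are.

Things in the scene. Friction and masses are not known exactly. Their poses are not given: they have to be found in the camera images.
- tip_box: Grey steel tip box, fixed, 260 (x) x 240 (y) x 80 mm high; a 3 mm hasp plate lies on its top, under the padlock. Origin: centre of its underside; x to its back, y to its left. Two low guard cheeks on the plate (50 mm long along x, 6 high, 6 thick, inner faces 56 mm apart, centred at x -37, y -15 mm) keep the padlock from turning with its dial and let it slide along x, out to the front.
- hasp_staple (a point): Foot of the hasp's staple, at x = 0, y = 0, z = 83 mm of the box (top of the hasp plate), axes as the box: a closed arch of 6 mm round steel bar standing in the plane across x; opening 16 mm wide (y -8 to +8) and 20 mm high, outside 28 mm wide, 26 mm high. It comes up through a slot in the flat hasp plate.
- padlock: Loose brass dial padlock, 0.3 to 0.6 kg, lying on its back on the hasp plate, dial up. Origin: centre of the case's underside; x toward the shackle, z up the dial's axis. Case 56 (x) x 52 (y) x 24 mm high, flat sides, to be gripped across y above the cheeks. At the start its origin is at x -37 (+-3), y -15, z 83 mm of the box: the staple stands 9 mm in front of the case, round the toe leg.
- padlock_dial (a joint): Dial angle, growing clockwise seen from above; 0 when the pointer points at the shackle (twelve o'clock); whole turns count on. Sprung notches every pi/6 = 0.524 rad, one per hour of a clock face; about 0.06 N m carries the dial over to the next, where it settles. Only at four o'clock (2.094 plus or minus whole turns) can the shackle be drawn; once drawn, the dial is blocked.
- padlock_shackle (a joint): How far the shackle is drawn out of the case along the padlock's +x: 0 shut, 0.024 m fully open. Locked (1 mm of play) unless the dial is at four o'clock. Pull the case toward the box's -x: after about 12 mm the bow catches on the staple, another 24 mm draw the shackle out (2 to 3 N). It stays out by friction, so the case can then be pushed back to where it lay, and lifted.
- shackle_toe (a point): End of the shackle's toe leg. Shackle: U of 8 mm round bar lying 12 mm above the padlock's underside; legs at y +15 (toe leg, through the staple) and y -15 (heel leg, beside the staple, never leaves the case), bow out to x = 61 mm when shut. Shut, the toe's end is 6 mm inside the case; fully open, 18 mm in front of it: with the staple in that gap the padlock lifts off straight up.
- dial_knob (a point): Centre of the top of the round knurled black dial knob: 30 mm in diameter, side 13 mm high, top 40 mm above the padlock's underside, on the padlock's z axis. Below it a flat skirt, 40 mm in diameter and 3 mm thick, lies on the 24 mm high case. A white pointer line runs from the middle over knob and skirt.
- dial_pointer (a point): Outer end of the white pointer on the dial's skirt, 18 mm from the dial's axis, 28 mm above the padlock's underside.
- coffee: Loose small coffee cup, 63 x 89 x 51 mm, beside the box; origin under its centre. A bystander.
- croissant: Loose croissant, 116 x 71 x 50 mm, beside the box; origin under its centre. A bystander.
- dish: Loose round tip dish, 115 mm across, 17 mm high, beside the box; origin under its centre. A bystander.

How it is judged (in metres and radians):
On the way, in this order (a step that is already met when the one before it is completed fails the run):
1. the dial's pointer stands at four o'clock (within about 0.2 rad) with the shackle still shut (x of dial_pointer in the frame of padlock between -0.0125 and -0.0055 m and y of dial_pointer in the frame of padlock below -0.01 m and value of joint padlock_shackle below 0.004 m), for 0.2 s.
2. the shackle is drawn open while the padlock is still on the staple, low on the box (value of joint padlock_shackle above 0.02 m and z of padlock in the frame of tip_box below 0.1 m), for 0.1 s.
At the end, for the whole second after the job is handed in: The padlock is held still in the gripper's fingers, touching the box nowhere, its underside at least 85 mm above the hasp plate, level with the dial up (within 0.35 rad), its shackle still drawn open (more than 15 of 24 mm) (z of padlock in the frame of tip_box above 0.168 m and value of joint padlock_shackle above 0.015 m and angle between padlock's own z axis and vertical below 0.35 rad and contact force between the fingers and padlock above 2 N and contact force between padlock and tip_box below 0.1 N and linear speed of padlock below 0.05 m/s); the arm keeps its last pose, push and grip.
It fails at once if the coffee cup is moved more than 30 mm (distance of coffee from where it was at the start of the episode above 0.03 m).
It fails at once if the croissant is moved more than 30 mm (distance of croissant from where it was at the start of the episode above 0.03 m).
It fails at once if the tip dish is moved more than 30 mm (distance of dish from where it was at the start of the episode above 0.03 m).
It also fails if it takes over 67 s, if anything falls off the work surface, if the arm or the gripper's body presses on something with over 40 N, if the wrist force passes 120 N, or if a joint passes its speed limit or range.

## Robot

A 6-joint arm with a two-finger parallel gripper is mounted at the origin on a cart in front of the work surface, level with it; the furniture and walls round the work are solid. World frame = base frame: x ahead of the robot, y to its left, z up, the work surface at z = 0. Lengths are in mm, angles in rad, forces in N, time in s.
With the tool pointing down it reaches from about 400 to 925 mm from the base axis. Payload 12.5 kg.
Tool frame: the origin (TCP) lies midway between the tips of the shut fingers; the grasp point (between the pads) lies 19 mm behind it (env.pinch_z is the z of the grasp point in the tool frame, in mm); z points along the fingers, y is the line along which they close (so a half turn about z gives the same grasp; the last joint's range is limited). The gripper opens to 95 mm and grips with 3 to 60 N. Pads are 20 mm wide; open, the fingers measure 119 mm over their backs; the gripper's body (75 mm by 180 mm) begins 59 mm behind the grasp point.
Start: joints at [1.139, 0.491, 1.559, -0, 1.092, -0.106], TCP at [200.027, 592.149, 175.461] pointing down, gripper open.
Joint ranges: [-3.1, 3.1], [-0.84, 2.19], [0.05, 2.79], [-1.13, 4.28], [0.06, 2.93], [-2.69, 2.69]. Speed limits (rad/s): [2.22, 2.22, 2.79, 3.14, 3.14, 3.14].

## Interface

Orientations are given as [roll, pitch, yaw] about the fixed x, y, z axes, in that order (R = Rz(yaw) Ry(pitch) Rx(roll)).
In Python, from cell import env, eyes gives the robot as it stands.
- The arm moves only by the shell command python3 -m inch 'ROWS'. ROWS is JSON, a list of rows, each a list of 3 entries, a list of its own where there are three numbers: the shift along the tool's x, y, z in units of 60 mm (1.0 is 60 mm), then the turn about the tool's z in units of 5 degrees (1.0 is 5 degrees), then the closure, from -1 (fully open) to 1 (shut). In form: [[[tx, ty, tz], turn, claw], ...]. A call has exactly 10 rows; each row shifts and turns the commanded pose from where the row before left it, along the tool's axes as they then stand; what a row does not reach is not made up. A row lasts 1/8 s, in which the tool goes at most 62.5 mm and 10.7 degrees, less where a joint would pass 70% of its speed; a pose out of reach is approached as far as the arm can. A call is refused whole if a number of a shift passes 1 or a number of a turn 1, either way. A call with a gripper value outside its range is refused whole. The fingers move at their own pace and stop on an object; the grip force is fixed at half the most. Time passes only in rows, so rows that do not move let the fingers close, or fill a call up. It gives the time, the measured TCP pose, the force, the opening and the grip force at its end, in the units of the state.
- env.state(): the state, without advancing time (a new reading comes with each control period).
- eyes.read_camera(name): name is "scene" or "top" or "wrist"; returns a dict with "pixels" (384x512x3 uint8, red, green, blue), "fx", "fy", "cx", "cy" (pixels), "extrinsics" (4x4, takes a point from world to camera coordinates). Camera axes: x right, y down, z forward; pixel columns grow to the right and rows downward; lengths in mm; the calibration is good to about 2 mm. A picture is of the moment at which its call begins. There is no depth.
- env.job_done(): hands the job in; it is judged then, once.
Trained networks look in a picture, given as the dict that the camera call returned (one of the last four; its "shot" number tells which), for a name from the list of things; names that differ only in an ending like _2 or _b are one class to them, and where a whole thing is asked for, a point or a joint stands for the part that bears it (a point fixed in the world has none). Each returns a list of dicts, best first, with "score" (0 to 1); they miss things now and then, are a little off and sometimes report something else, mostly with a low value. They report only what shows in the picture. A call takes as long as a camera call.
- eyes.boxes_of(name, picture): "centre" ([row, column] in pixels, amid what is visible of it).
- eyes.cut_out(name, picture): "mask" (384x512 bool, what is visible of it) and "centre" ([row, column] in pixels, amid what is visible of it).
- eyes.spot_point(name, picture): "centre" ([row, column] in pixels: a listed point, or the origin of a listed thing).
The state is a dict: "t": time; "joints": joint angles; "qvel": joint speeds; "tau": joint torques, N m; "eef_pos": TCP position; "tcp_rot": TCP orientation; "ft_force": force on the tool from outside, world axes, zero at the start; "moment": the same for the moment, N m; "opening": opening from 0.0 (shut) to 1.0 (fully open); "grip_force": force on a finger pad.
Only numpy, scipy, OpenCV 4.12 (cv2) and the standard library are available. Lean on these libraries where they do the work, as an engineer would, in place of code of your own. Each camera call takes 0.05 s, during which the arm holds its last target. There are 200 camera calls.

## Working session

There is one attempt and no reset: what is moved stays moved. The work goes in short steps, Python scripts to look and compute and a shell command to move; the robot and the scene stay as the last step left them, time stands still between calls to the robot, and variables do not carry over. Pictures are saved under pics/ and viewed, at most 10 in all, crops included, and the job is handed in when it is done.

```bash
mkdir -p pics; cat > h.py <<'E'
import numpy as np, cv2
from cell import env, eyes
def ray(p,c):
    E=np.array(p["extrinsics"]);R=E[:3,:3];t=E[:3,3]
    d=R.T@np.array([(c[1]-p["cx"])/p["fx"],(c[0]-p["cy"])/p["fy"],1.]);return -R.T@t,d/np.linalg.norm(d)
def tri(rs):
    A=sum(np.eye(3)-np.outer(d,d) for o,d in rs);b=sum((np.eye(3)-np.outer(d,d))@o for o,d in rs)
    X=np.linalg.solve(A,b);return X,[np.linalg.norm((np.eye(3)-np.outer(d,d))@(X-o)) for o,d in rs]
def atz(r,z):
    o,d=r;return o+d*(z-o[2])/d[2]
def look(cams,names):
    P={c:eyes.read_camera(c) for c in cams};out={}
    for n in names:
        for c in cams:
            r=eyes.spot_point(n,P[c])
            if r: out[n,c]=(r[0]["centre"],r[0]["score"],ray(P[c],r[0]["centre"]))
    return P,out
E
cat > a.py <<'E'
from h import *
N=["tip_box","hasp_staple","padlock","shackle_toe","dial_knob","dial_pointer","coffee","croissant","dish"]
P,o=look(["scene","top","wrist"],N)
for n in N:
    rs=[o[n,c][2] for c in P if (n,c) in o and o[n,c][1]>.3]
    print(n,{c:(np.round(o[n,c][0],1).tolist(),round(o[n,c][1],2)) for c in P if (n,c) in o})
    if len(rs)>1: X,e=tri(rs);print("   ",X.round(1),np.round(e,1))
im=np.vstack([P["scene"]["pixels"],P["top"]["pixels"]])[:,:,::-1]
cv2.imwrite("pics/a.png",cv2.resize(im,(400,600)) if 0 else cv2.resize(np.hstack([P["scene"]["pixels"],P["top"]["pixels"]])[:,:,::-1],(800,300)))
t=P["top"];c=o.get(("dial_knob","top"))
if c:
    r,k=map(int,c[0]);cv2.imwrite("pics/b.png",cv2.resize(np.ascontiguousarray(t["pixels"][max(r-50,0):r+50,max(k-60,0):k+60,::-1]),None,fx=5,fy=5,interpolation=cv2.INTER_CUBIC))
s=env.state();print(s["eef_pos"],s["tcp_rot"],s["opening"],env.pinch_z)
E
python3 a.py
```

```text
tip_box {'top': ([206.4, 268.4], 0.9)}
hasp_staple {'scene': ([223.5, 265.6], 0.64), 'top': ([203.2, 269.6], 0.8)}
    [552.9 -45.9  96.6] [1.9 1.9]
padlock {'scene': ([235.7, 257.0], 0.79), 'top': ([213.6, 273.8], 0.84)}
    [521.9 -54.9  83.6] [2.6 2.6]
shackle_toe {'scene': ([224.1, 261.8], 0.61), 'top': ([202.9, 267.9], 0.58)}
    [551.5 -39.2  92.3] [1.8 1.8]
dial_knob {'scene': ([223.4, 255.5], 0.58), 'top': ([209.3, 273.5], 0.55)}
    [525.  -51.2 119.4] [5.7 5.7]
dial_pointer {'scene': ([224.7, 264.2], 0.49), 'top': ([207.4, 271.4], 0.62)}
    [541.  -51.3 102.9] [3.4 3.4]
coffee {'scene': ([201.7, 216.5], 0.85), 'top': ([196.2, 190.2], 0.71)}
    [592.5 193.1   4.6] [2.3 2.3]
croissant {'scene': ([301.7, 340.4], 0.94), 'top': ([203.1, 348.7], 0.63)}
    [ 564.2 -283.9    7.8] [1.4 1.4]
dish {'top': ([245.0, 335.9], 0.66)}
[200.02278711 592.12571119 175.41110911] [3.14158308e+00 3.28642280e-05 2.81578263e+00] 0.9991412504306445 -18.8
```

View pics/a.png

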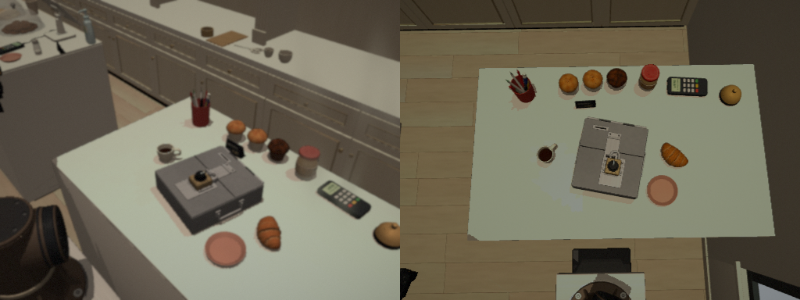

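View pics/b.png

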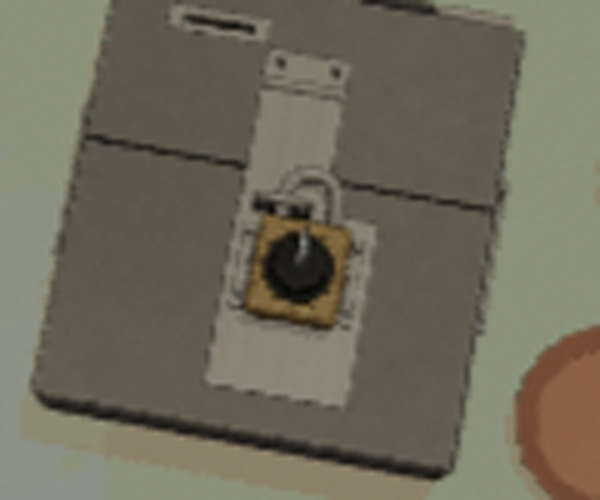

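```bash
python3 - <<'E'
from h import *
P={c:eyes.read_camera(c) for c in["top","scene"]}
for c in P:
    m=eyes.cut_out("tip_box",P[c])
    if m:
        M=m[0]["mask"].astype(np.uint8)
        r=cv2.minAreaRect(cv2.findNonZero(M)); print(c,m[0]["score"],r)
        if c=="top":
            b=cv2.boxPoints(r)
            W=np.array([atz(ray(P[c],(v,u)),80) for u,v in b]);print(W.round(1),np.degrees(np.arctan2(*(np.diff(W,axis=0)[:,1::-1]).T)))
            h=cv2.convexHull(cv2.findNonZero(M));a=cv2.approxPolyDP(h,6,True)[:,0];print([(atz(ray(P[c],(v,u)),80)).round(0).tolist() for u,v in a])
s=env.state();R=cv2.Rodrigues(np.zeros(3))[0]
w=eyes.read_camera("wrist");from scipy.spatial.transform import Rotation as Ro
E=np.array(w["extrinsics"]);T=np.eye(4);T[:3,:3]=Ro.from_euler("xyz",s["tcp_rot"]).as_matrix();T[:3,3]=s["eef_pos"]
print((E@T).round(2),w["fx"])
E
```

```text
top 0.95 ((268.770263671875, 201.37838745117188), (88.11785888671875, 95.8446044921875), 9.462322235107422)
[[ 449.   101.3   80. ]
 [ 723.1   57.1   80. ]
 [ 675.4 -193.6   80. ]
 [ 405.7 -137.8   80. ]] [  -9.15642475 -100.78351529  168.30161338]
[[674.0, -176.0, 80.0], [411.0, -129.0, 80.0], [456.0, 94.0, 80.0], [713.0, 40.0, 80.0]]
scene 0.93 ((268.552001953125, 237.10711669921875), (93.36583709716797, 124.0732421875), 64.11297607421875)
[[  0.     1.    -0.    -0.52]
 [ -0.96   0.    -0.28  18.38]
 [ -0.28   0.     0.96 222.  ]
 [  0.     0.     0.     1.  ]] 315.6576998393412
```

The views show the padlock at about row 211, column 273 in the top picture. The box is yawed about -10.5° and the pointer is near twelve. I'm moving above it for a close look.

```bash
python3 -m inch '[[[-0.3,-0.3,0],0,-1],[[-0.6,-0.6,0],0,-1],[[-0.6,-0.6,0],0,-1],[[-0.6,-0.6,0],0,-1],[[-0.6,-0.6,0],0,-1],[[-0.6,-0.6,0],0,-1],[[-0.6,-0.6,0],0,-1],[[-0.6,-0.6,0],0,-1],[[-0.6,-0.6,0],0,-1],[[-0.6,-0.6,0],0,-1]]' && python3 -m inch '[[[-0.6,-0.6,0],0,-1],[[-0.6,-0.6,0],0,-1],[[-0.6,-0.6,0],0,-1],[[-0.6,-0.6,0],0,-1],[[-0.38,-0.38,0],0,-1],[[0,0,0],-0.8,-1],[[0,0,0],-0.8,-1],[[0,0,0],0,-1],[[0,0,0],0,-1],[[0,0,0],0,-1]]'
cat > b.py <<'E'
from h import *
import sys
N=["hasp_staple","padlock","shackle_toe","dial_knob","dial_pointer"]
P,o=look(["scene","top","wrist"],N)
for n in N:
    rs=[o[n,c][2] for c in P if (n,c) in o]
    print(n,{c:(np.round(o[n,c][0],1).tolist(),round(o[n,c][1],2)) for c in P if (n,c) in o})
    if len(rs)>1: X,e=tri(rs);print("   ",X.round(1),np.round(e,1))
    z={"dial_knob":123,"dial_pointer":111,"padlock":83,"hasp_staple":83,"shackle_toe":95}[n]
    if (n,"wrist") in o: print("   wrist at z",z,atz(o[n,"wrist"][2],z).round(1))
s=env.state();print(s["eef_pos"],s["tcp_rot"],s["opening"],s["ft_force"],s["t"],s["joints"])
cv2.imwrite("pics/%s.png"%sys.argv[1],P["wrist"]["pixels"][:,:,::-1])
E
python3 b.py w1
```

```text
t: 3.0
eef_pos: [415.2, 157.2, 175.7]
tcp_rot: [3.141, 0.001, 2.816]
ft_force: [-0.1, 0.5, -0.7]
opening: 1.0
grip_force: 0.0
t: 4.25
eef_pos: [519.2, -52.6, 175.5]
tcp_rot: [3.142, 0.0, 2.955]
ft_force: [-0.4, 0.7, 0.4]
opening: 1.0
grip_force: 0.0
hasp_staple {'scene': ([223.8, 265.3], 0.79), 'wrist': ([220.5, 268.5], 0.77)}
    [556.3 -43.5  92.3] [0.3 0.3]
   wrist at z 83 [559.7 -43.5  83. ]
padlock {'scene': ([233.9, 255.6], 0.65), 'wrist': ([184.7, 257.1], 0.78)}
    [520.  -48.1  85.2] [0.2 0.2]
   wrist at z 83 [520.5 -48.1  83. ]
shackle_toe {'scene': ([223.6, 260.9], 0.41), 'wrist': ([212.0, 268.3], 0.86)}
    [544.2 -41.7  99.6] [0.4 0.4]
   wrist at z 95 [546.2 -42.   95. ]
dial_knob {'scene': ([220.7, 259.9], 0.48), 'wrist': ([197.9, 255.7], 0.62)}
    [525.1 -52.1 124.3] [4.4 4.4]
   wrist at z 123 [521.4 -50.  123. ]
dial_pointer {'scene': ([224.7, 264.0], 0.58), 'wrist': ([212.6, 257.3], 0.82)}
    [542.7 -52.5 103.2] [0.8 0.8]
   wrist at z 111 [539.2 -51.7 111. ]
[519.21889038 -52.73880493 175.41464196] [3.14151777e+00 5.67695196e-06 2.95540379e+00] 1.002217404921667 [-0.45638569  0.23085412 -0.63492721] 5.15 [-2.27880983e-01  3.45047060e-01  1.80932675e+00  8.99409799e-05
  9.87216291e-01 -1.61253800e+00]
```

View pics/w1.png

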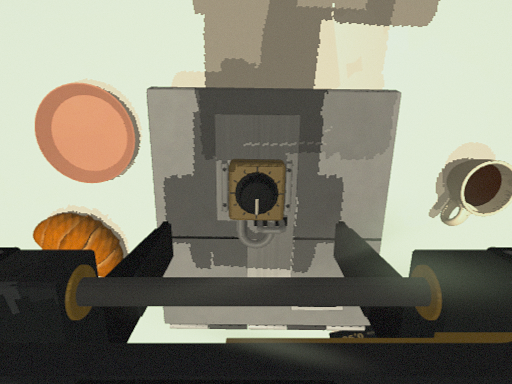

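The wrist view shows the dial at row 195, column 256, with its pointer straight toward the shackle, so it starts at twelve. Next I'm refining the yaw and centre.

```bash
python3 - <<'E'
from h import *
P=eyes.read_camera("wrist");im=P["pixels"];hsv=cv2.cvtColor(im,cv2.COLOR_RGB2HSV)
sub=np.zeros(im.shape[:2],np.uint8);sub[145:240,215:305]=1
br=((hsv[...,1]>90)&(hsv[...,0]>10)&(hsv[...,0]<32)).astype(np.uint8)*sub
br=cv2.morphologyEx(br,cv2.MORPH_OPEN,np.ones((3,3),np.uint8))
r=cv2.minAreaRect(cv2.findNonZero(br));b=cv2.boxPoints(r);print(r,b.round(1).tolist())
W=np.array([atz(ray(P,(v,u)),107) for u,v in b])[:,:2];print(W.round(1).tolist(),"centre z107",W.mean(0))
print("edges deg",[np.degrees(np.arctan2(*(W[(i+1)%4]-W[i])[::-1])).round(1) for i in range(4)],[np.linalg.norm(W[(i+1)%4]-W[i]).round(1) for i in range(4)])
g=cv2.cvtColor(im,cv2.COLOR_RGB2GRAY)
k=((g<60).astype(np.uint8)*sub);n,l,st,c=cv2.connectedComponentsWithStats(k);i=1+np.argmax(st[1:,4]);
(cx,cy),rad=cv2.minEnclosingCircle(cv2.findNonZero((l==i).astype(np.uint8)));print("dark",st[i],cx,cy,rad,atz(ray(P,(cy,cx)),115))
# front edge
ys=[];xs=[]
for x in range(160,392,4):
    d=np.diff(g[70:110,x].astype(int));ys.append(70.5+np.argmin(d));xs.append(x)
p=np.polyfit(xs,ys,1);print(p,np.std(np.polyval(p,xs)-ys))
a,b2=[atz(ray(P,(np.polyval(p,x),x)),80) for x in(160,390)];print(a,b2,np.degrees(np.arctan2(*(b2-a)[:2][::-1]))-90)
l=eyes.cut_out("padlock",P);print(l[0]["score"],l[0]["centre"])
cv2.imwrite("pics/w2.png",cv2.resize(np.ascontiguousarray(im[140:260,190:330,::-1]),None,fx=5,fy=5,interpolation=cv2.INTER_CUBIC))
E
```

```text
((257.0, 190.0), (60.0, 56.0), 90.0) [[229.0, 160.0], [285.0, 160.0], [285.0, 220.0], [229.0, 220.0]]
[[487.3, -67.8], [496.4, -19.0], [552.6, -27.9], [542.9, -79.4]] centre z107 [519.80551541 -48.50362867]
edges deg [np.float64(79.4), np.float64(-9.0), np.float64(-100.6), np.float64(168.2)] [np.float64(49.6), np.float64(56.8), np.float64(52.4), np.float64(56.8)]
dark [ 235  172   44   42 1354] 256.5 193.0 21.52334213256836 [519.44005325 -48.98820741 115.        ]
[1.65415731e-02 8.28814021e+01] 2.1552146785975412
[ 412.88630639 -118.56230217   80.        ] [454.7756274   87.56770485  80.        ] -11.487106822863879
0.86 [189.7, 257.8]
```

View pics/w2.png

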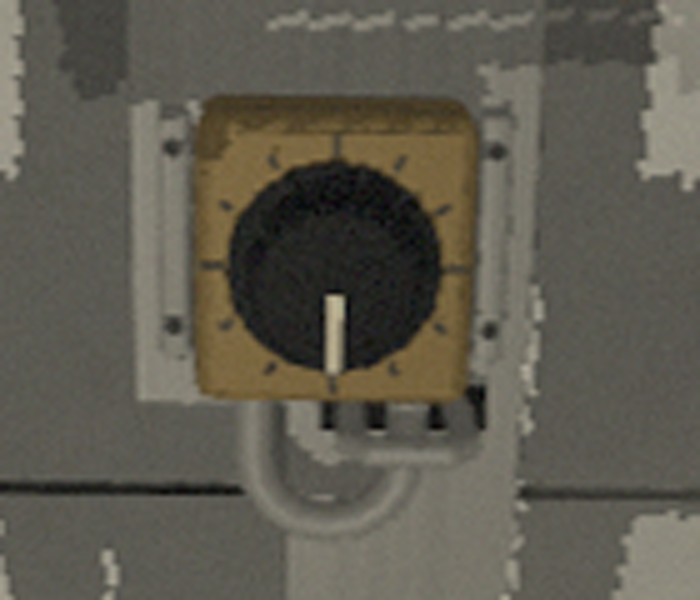

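The crop shows the pointer exactly on the twelve tick and the case square to the tool. Descending onto the knob and gripping it.

```bash
python3 -m inch '[[[-0.01,0.06,0],0,-1],[[0,0,0.25],0,-1],[[0,0,0.3],0,-1],[[0,0,0.3],0,-1],[[0,0,0.17],0,-1],[[0,0,0],0,-1],[[0,0,0],0,-0.3],[[0,0,0],0,0.2],[[0,0,0],0,1],[[0,0,0],0,1]]' && python3 -m inch '[[[0,0,0],0,1],[[0,0,0],0,1],[[0,0,0],0,1],[[0,0,0],0,1],[[0,0,0],0,1],[[0,0,0],0,1],[[0,0,0],0,1],[[0,0,0],0,1],[[0,0,0],0,1],[[0,0,0],0,1]]'
```

```text
t: 6.5
eef_pos: [520.5, -49.3, 114.4]
tcp_rot: [3.142, 0.0, 2.955]
ft_force: [0.0, 0.3, -0.1]
opening: 0.638
grip_force: 0.0
t: 7.75
eef_pos: [520.5, -49.3, 114.2]
tcp_rot: [3.142, 0.0, 2.955]
ft_force: [1.4, 1.2, -0.7]
opening: 0.004
grip_force: 0.0
```

The fingers closed on nothing, so I'm looking.

```bash
python3 b.py w3; python3 - <<'E'
import cv2,numpy as np
from cell import eyes
p=eyes.read_camera("scene")["pixels"][180:270,200:330,::-1]
w=cv2.imread("pics/w3.png")[120:300,140:380]
cv2.imwrite("pics/w4.png",np.hstack([cv2.resize(p,(400,300),interpolation=cv2.INTER_CUBIC),cv2.resize(w,(400,300))]))
E
```

```text
hasp_staple {'scene': ([225.8, 265.7], 0.56), 'wrist': ([242.3, 253.6], 0.27)}
    [547.8 -53.4  97.1] [0.7 0.7]
   wrist at z 83 [553.6 -54.4  83. ]
padlock {'scene': ([236.2, 256.5], 0.85), 'wrist': ([205.9, 253.1], 0.77)}
    [523.5 -48.9  76.6] [0.9 0.9]
   wrist at z 83 [522.3 -48.9  83. ]
shackle_toe {'scene': ([224.9, 259.2], 0.4)}
dial_knob {'scene': ([222.5, 258.9], 0.64), 'wrist': ([222.4, 251.5], 0.59)}
    [525.  -51.2 118.6] [2.8 2.8]
   wrist at z 123 [520.4 -49.7 123. ]
dial_pointer {'scene': ([225.1, 264.7], 0.61), 'wrist': ([243.1, 253.5], 0.57)}
    [545.8 -53.  100.9] [0.2 0.2]
   wrist at z 111 [541.3 -52.2 111. ]
[520.47826109 -49.32506639 114.23355471] [3.14150132e+00 6.06936618e-05 2.95540085e+00] 0.0035322859294472796 [-0.72047572  0.96129009  0.157663  ] 8.65 [-2.20928307e-01  4.23653440e-01  1.87758567e+00  1.25383710e-04
  8.40296059e-01 -1.60561649e+00]
```

View pics/w4.png

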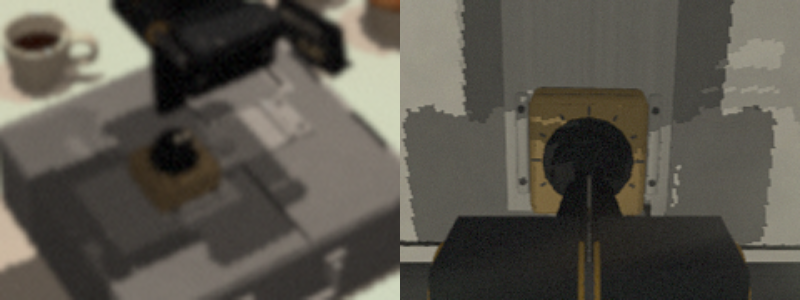

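```bash
python3 - <<'E'
from h import *
def pr(P,X):
    v=np.array(P["extrinsics"])@np.r_[X,1];return (P["fy"]*v[1]/v[2]+P["cy"]).round(1),(P["fx"]*v[0]/v[2]+P["cx"]).round(1)
S=eyes.read_camera("scene");T=eyes.read_camera("top");W=eyes.read_camera("wrist")
X=np.array(env.state()["eef_pos"])
for n,P in(("scene",S),("top",T),("wrist",W)): print(n,"tcp",pr(P,X),"knobtop",pr(P,[520.5,-49.5,123]),"skirt",pr(P,[520.5,-49.5,111]),"cam",ray(P,(0,0))[0].round(0))
g=cv2.resize(np.ascontiguousarray(S["pixels"][190:250,220:300,::-1]),None,fx=5,fy=5,interpolation=cv2.INTER_CUBIC)
w=cv2.resize(np.ascontiguousarray(W["pixels"][170:245,205:305,::-1]),None,fx=4,fy=4,interpolation=cv2.INTER_CUBIC)
for im,P,r0,c0,f in((g,S,190,220,5),(w,W,170,205,4)):
    for Q,col in((X,(0,0,255)),([520.5,-49.5,123],(0,255,0))):
        r,c=pr(P,Q);cv2.circle(im,(int((c-c0)*f),int((r-r0)*f)),3,col,-1)
cv2.imwrite("pics/c1.png",np.hstack([g,w]))
E
```

```text
scene tcp (np.float64(225.0), np.float64(255.9)) knobtop (np.float64(222.2), np.float64(256.0)) skirt (np.float64(226.0), np.float64(256.0)) cam [ -32. -652.  837.]
top tcp (np.float64(213.1), np.float64(271.6)) knobtop (np.float64(212.5), np.float64(271.8)) skirt (np.float64(213.2), np.float64(271.7)) cam [ 333.  -12. 1217.]
wrist tcp (np.float64(217.7), np.float64(252.1)) knobtop (np.float64(222.5), np.float64(251.8)) skirt (np.float64(216.2), np.float64(251.9)) cam [443. -34. 322.]
```

View pics/c1.png

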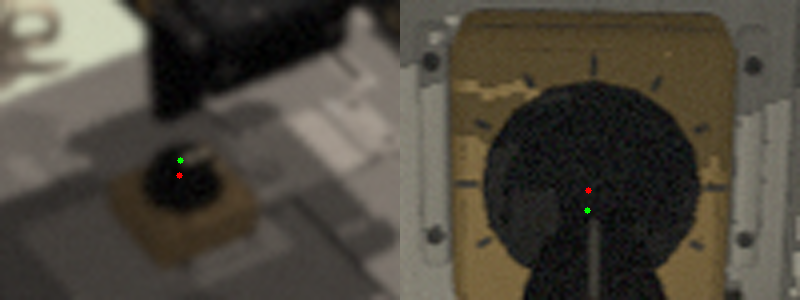

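```bash
python3 - <<'E'
from h import *
S=eyes.read_camera("scene");W=eyes.read_camera("wrist")
f=lambda P,a,b,c,d:cv2.resize((255*(P["pixels"][a:b,c:d,::-1]/255.)**.4).astype(np.uint8),(400,450),interpolation=cv2.INTER_CUBIC)
cv2.imwrite("pics/c2.png",np.hstack([f(S,160,250,220,300),f(W,170,305,195,315)]))
E
```

```text
(no output)
```

View pics/c2.png

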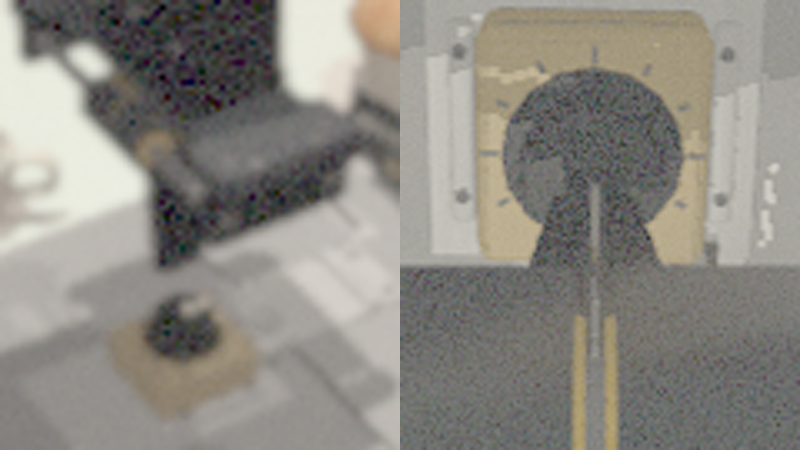

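The brightened view shows the fingertips (scene row 213, column 254) well above the knob. They end about 30 mm short of the nominal TCP. I'll open, go 28 mm lower (safe in either case), and close again.

```bash
python3 -m inch '[[[0,0,0],0,-1],[[0,0,0],0,-1],[[0,0,0],0,-1],[[0,0,0],0,-1],[[0,0,0],0,-1],[[0,0,0],0,-1],[[0,0,0.12],0,-1],[[0,0,0.15],0,-1],[[0,0,0.15],0,-1],[[0,0,0.05],0,-1]]' && python3 -m inch '[[[0,0,0],0,0],[[0,0,0],0,1],[[0,0,0],0,1],[[0,0,0],0,1],[[0,0,0],0,1],[[0,0,0],0,1],[[0,0,0],0,1],[[0,0,0],0,1],[[0,0,0],0,1],[[0,0,0],0,1]]'
```

```text
t: 10.2
eef_pos: [520.1, -49.2, 85.1]
tcp_rot: [3.141, -0.001, 2.955]
ft_force: [-0.7, -0.1, -0.2]
opening: 0.978
grip_force: 0.0
t: 11.45
eef_pos: [520.5, -49.3, 86.0]
tcp_rot: [3.141, 0.0, 2.955]
ft_force: [0.4, 0.5, -0.4]
opening: 0.024
grip_force: 0.0
```

No contact yet: the tips must still be just above 123, which matches an offset of about 38 mm. Going 11 mm lower.

```bash
python3 -m inch '[[[0,0,0],0,-1],[[0,0,0],0,-1],[[0,0,0],0,-1],[[0,0,0],0,-1],[[0,0,0],0,-1],[[0,0,0],0,-1],[[0,0,0.09],0,-1],[[0,0,0.09],0,-1],[[0,0,0],0,-1],[[0,0,0],0,0]]' && python3 -m inch '[[[0,0,0],0,1],[[0,0,0],0,1],[[0,0,0],0,1],[[0,0,0],0,1],[[0,0,0],0,1],[[0,0,0],0,1],[[0,0,0],0,1],[[0,0,0],0,1],[[0,0,0],0,1],[[0,0,0],0,1]]'
```

```text
t: 12.7
eef_pos: [520.5, -49.3, 75.2]
tcp_rot: [3.141, -0.0, 2.955]
ft_force: [0.6, -0.4, 0.4]
opening: 0.903
grip_force: 0.0
t: 13.95
eef_pos: [520.5, -49.3, 75.2]
tcp_rot: [3.142, 0.0, 2.955]
ft_force: [0.2, -0.9, 1.4]
opening: 0.306
grip_force: 30.0
```

Gripped (29 mm, matching the 30 mm knob). Turning clockwise 120°.

```bash
python3 -m inch '[[[0,0,0],0.5,1],[[0,0,0],1,1],[[0,0,0],1,1],[[0,0,0],1,1],[[0,0,0],1,1],[[0,0,0],1,1],[[0,0,0],1,1],[[0,0,0],1,1],[[0,0,0],1,1],[[0,0,0],1,1]]' && python3 -m inch '[[[0,0,0],1,1],[[0,0,0],1,1],[[0,0,0],1,1],[[0,0,0],1,1],[[0,0,0],1,1],[[0,0,0],1,1],[[0,0,0],1,1],[[0,0,0],1,1],[[0,0,0],1,1],[[0,0,0],1,1]]' && python3 -m inch '[[[0,0,0],1,1],[[0,0,0],1,1],[[0,0,0],1,1],[[0,0,0],1,1],[[0,0,0],0.5,1],[[0,0,0],0,1],[[0,0,0],0,1],[[0,0,0],0,1],[[0,0,0],0,-1],[[0,0,0],0,-1]]'
```

```text
t: 15.2
eef_pos: [520.7, -48.9, 75.2]
tcp_rot: [3.141, -0.0, 2.124]
ft_force: [1.2, 3.9, 0.7]
opening: 0.297
grip_force: 30.0
t: 16.45
eef_pos: [521.0, -49.2, 75.3]
tcp_rot: [3.14, -0.0, 1.251]
ft_force: [3.4, 0.6, -1.4]
opening: 0.301
grip_force: 30.0
t: 17.7
eef_pos: [520.2, -49.2, 75.2]
tcp_rot: [-3.141, 0.0, 0.861]
ft_force: [-0.5, -0.1, -0.2]
opening: 0.457
grip_force: 0.0
```

Releasing, rising and turning on 60° to the case-gripping yaw, then checking the pointer.

```bash
python3 -m inch '[[[0,0,0],0,-1],[[0,0,0],0,-1],[[0,0,0],0,-1],[[0,0,0],0,-1],[[0,0,-0.5],0,-1],[[0,0,-0.5],1,-1],[[0,0,0],1,-1],[[0,0,0],1,-1],[[0,0,0],1,-1],[[0,0,0],1,-1]]' && python3 -m inch '[[[0,0,0],1,-1],[[0,0,0],1,-1],[[0,0,0],1,-1],[[0,0,0],1,-1],[[0,0,0],1,-1],[[0,0,0],1,-1],[[0,0,0],1,-1],[[0,0,0],0,-1],[[0,0,0],0,-1],[[0,0,0],0,-1]]'
python3 b.py w5; python3 - <<'E'
import cv2
i=cv2.imread("pics/w5.png");cv2.imwrite("pics/w6.png",cv2.resize(i[120:280,160:360],None,fx=4,fy=3.75))
E
```

```text
t: 18.95
eef_pos: [520.4, -49.3, 135.2]
tcp_rot: [-3.142, -0.0, 0.422]
ft_force: [0.4, -0.0, 0.1]
opening: 1.001
grip_force: 0.0
t: 20.2
eef_pos: [520.4, -49.3, 135.2]
tcp_rot: [-3.142, 0.0, -0.185]
ft_force: [0.2, 0.5, -0.2]
opening: 1.0
grip_force: 0.0
hasp_staple {'scene': ([223.7, 265.4], 0.9), 'wrist': ([149.2, 237.0], 0.72)}
    [560.8 -42.   88.8] [1.7 1.7]
   wrist at z 83 [561.1 -42.9  83. ]
padlock {'scene': ([237.3, 254.0], 0.89), 'wrist': ([196.4, 252.9], 0.61)}
    [516.1 -47.6  76. ] [0.5 0.5]
   wrist at z 83 [518.6 -48.4  83. ]
shackle_toe {'scene': ([226.2, 259.9], 0.47), 'wrist': ([173.7, 237.3], 0.75)}
    [542.4 -39.8  90.8] [0.1 0.1]
   wrist at z 95 [543.3 -40.2  95. ]
dial_knob {'scene': ([221.2, 258.0], 0.68), 'wrist': ([212.0, 254.8], 0.82)}
    [521.7 -52.  127.9] [2.3 2.3]
   wrist at z 123 [518.5 -49.8 123. ]
dial_pointer {'scene': ([232.5, 258.8], 0.73), 'wrist': ([217.6, 273.6], 0.87)}
    [509.1 -65.9 110. ] [3.9 3.9]
   wrist at z 111 [506.9 -62.8 111. ]
[520.48320265 -49.29462592 135.21962533] [-3.14150033e+00 -6.24535203e-05 -1.86145985e-01] 0.9997137178963884 [-0.17575011  0.69085307 -0.26422475] 21.1 [-2.20869579e-01  3.95540576e-01  1.85511660e+00  1.21440543e-04
  8.90876266e-01  1.53599638e+00]
```

View pics/w6.png

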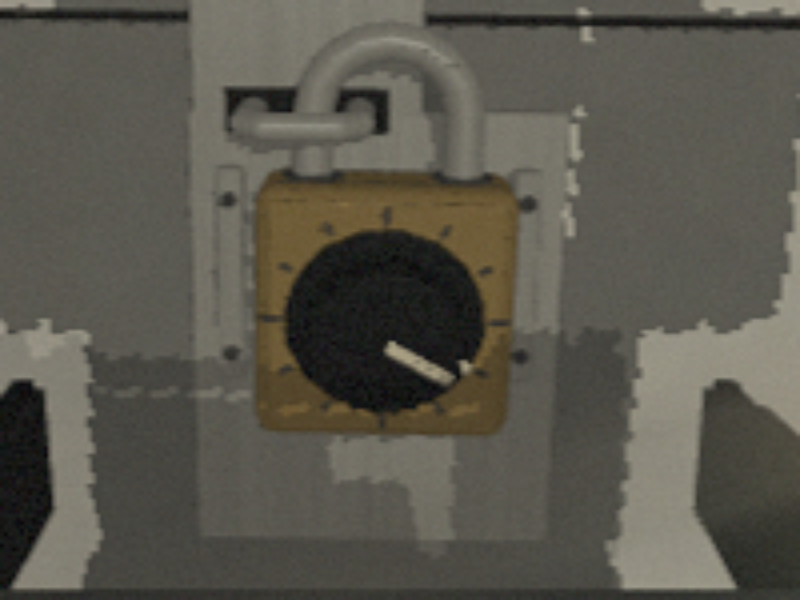

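The pointer stands at four with the shackle still shut. Descending to grip the case.

```bash
python3 -m inch '[[[0,0,0.2],0,-1],[[0,0,0.4],0,-1],[[0,0,0.4],0,-1],[[0,0,0.2],0,-1],[[0,0,0.13],0,-1],[[0,0,0],0,-1],[[0,0,0],0,-0.3],[[0,0,0],0,1],[[0,0,0],0,1],[[0,0,0],0,1]]' && python3 -m inch '[[[0,0,0],0,1],[[0,0,0],0,1],[[0,0,0],0,1],[[0,0,0],0,1],[[0,0,0],0,1],[[0,0,0],0,1],[[0,0,0],0,1],[[0,0,0],0,1],[[0,0,0],0,1],[[0,0,0],0,1]]'
```

```text
t: 22.35
eef_pos: [520.6, -49.3, 55.6]
tcp_rot: [-3.142, -0.0, -0.186]
ft_force: [-0.2, -0.2, 0.6]
opening: 0.638
grip_force: 0.0
t: 23.6
eef_pos: [520.5, -49.4, 55.5]
tcp_rot: [3.142, -0.0, -0.186]
ft_force: [-0.6, -4.1, 5.9]
opening: 0.544
grip_force: 30.0
```

Case gripped (51.7 mm). Pulling toward the front.

```bash
python3 -m inch '[[[-0.07,0,0],0,1],[[-0.07,0,0],0,1],[[-0.07,0,0],0,1],[[-0.07,0,0],0,1],[[-0.07,0,0],0,1],[[-0.07,0,0],0,1],[[-0.07,0,0],0,1],[[-0.07,0,0],0,1],[[0,0,0],0,1],[[0,0,0],0,1]]'; python3 b.py w7
```

```text
t: 24.85
eef_pos: [488.2, -43.0, 55.5]
tcp_rot: [-3.141, -0.002, -0.186]
ft_force: [7.1, -0.2, 0.7]
opening: 0.545
grip_force: 30.0
hasp_staple {'scene': ([221.9, 264.7], 0.56), 'top': ([204.7, 269.4], 0.59), 'wrist': ([111.0, 226.7], 0.81)}
    [555.1 -42.9  96.4] [2.  8.  6.8]
   wrist at z 83 [561.7 -41.4  83. ]
padlock {'scene': ([241.3, 241.8], 0.94), 'wrist': ([234.0, 252.6], 0.87)}
    [483.8 -40.7  78.8] [1. 1.]
   wrist at z 83 [486.3 -41.9  83. ]
shackle_toe {'scene': ([226.1, 256.3], 0.55), 'wrist': ([166.9, 225.9], 0.71)}
    [533.2 -36.2  94.5] [0.4 0.4]
   wrist at z 95 [533.1 -35.9  95. ]
dial_knob {'scene': ([203.9, 220.3], 0.49), 'wrist': ([262.7, 253.2], 0.63)}
    [483.4 -18.1 161.7] [35.5 35.5]
   wrist at z 123 [488.4 -42.7 123. ]
dial_pointer {'scene': ([239.2, 242.8], 0.55), 'wrist': ([270.0, 282.4], 0.95)}
    [471.7 -56.7 105.2] [0.6 0.6]
   wrist at z 111 [474.6 -56.2 111. ]
[488.16927999 -42.96494275  55.50806712] [-3.14120342e+00 -1.88277070e-03 -1.86251104e-01] 0.5448528825192358 [ 6.79364123 -0.11795433  1.61323349] 25.75 [-2.22962576e-01  4.75077254e-01  2.01033828e+00  7.52660826e-04
  6.54310043e-01  1.53348770e+00]
```

```bash
python3 -m inch '[[[-0.02,0,0],0,1],[[-0.02,0,0],0,1],[[-0.02,0,0],0,1],[[0,0,0],0,1],[[0,0,0],0,1],[[0,0,0],0,1],[[0,0,0],0,1],[[0,0,0],0,1],[[0,0,0],0,1],[[0,0,0],0,1]]'
```

```text
t: 27.0
eef_pos: [487.9, -43.0, 55.8]
tcp_rot: [-3.141, -0.009, -0.187]
ft_force: [19.7, -0.7, -9.3]
opening: 0.543
grip_force: 30.0
```

Hard stop at 20 N: the shackle is fully drawn. Sliding back.

```bash
python3 -m inch '[[[0.06,0,0],0,1],[[0.08,0,0],0,1],[[0.08,0,0],0,1],[[0.08,0,0],0,1],[[0.08,0,0],0,1],[[0.08,0,0],0,1],[[0.08,0,0],0,1],[[0.08,0,0],0,1],[[0,0,0],0,1],[[0,0,0],0,1]]';python3 b.py w8; python3 - <<'E'
import cv2
i=cv2.imread("pics/w8.png");cv2.imwrite("pics/w9.png",cv2.resize(i[90:290,160:360],(600,600)))
E
```

```text
t: 28.25
eef_pos: [518.2, -48.5, 55.5]
tcp_rot: [-3.141, 0.004, -0.186]
ft_force: [-5.8, 1.8, 11.4]
opening: 0.543
grip_force: 30.0
hasp_staple {'scene': ([223.1, 267.7], 0.95), 'wrist': ([164.4, 229.3], 0.84)}
    [563.9 -43.6  90.5] [0.6 0.6]
   wrist at z 83 [562.2 -42.3  83. ]
padlock {'scene': ([236.6, 255.2], 0.82), 'top': ([200.9, 191.0], 0.61), 'wrist': ([234.5, 253.6], 0.78)}
    [541.6  38.4  65.4] [ 61.5 140.4  91. ]
   wrist at z 83 [516.1 -48.1  83. ]
shackle_toe {'scene': ([220.3, 265.9], 0.47), 'wrist': ([165.0, 225.1], 0.87)}
    [563.9 -40.3  96.7] [1.6 1.6]
   wrist at z 95 [564.5 -41.3  95. ]
dial_knob {'scene': ([222.7, 257.5], 0.66), 'top': ([204.6, 349.9], 0.16), 'wrist': ([266.5, 253.8], 0.6)}
    [ 514.6 -133.7  199.8] [ 51.7 107.9  88.6]
   wrist at z 123 [516.7 -48.2 123. ]
dial_pointer {'scene': ([201.3, 218.0], 0.69), 'wrist': ([273.0, 283.1], 0.95)}
    [493.1 -22.9 160.4] [52. 52.]
   wrist at z 111 [503.1 -62.  111. ]
[518.25272166 -48.51864503  55.52605382] [-3.14113092  0.00408727 -0.1861233 ] 0.5430208314253243 [-5.52901622  1.62399114 12.28008699] 29.15 [-2.20486101e-01  5.09466607e-01  1.93330847e+00  4.96621351e-04
  7.02918357e-01  1.53605491e+00]
```

View pics/w9.png

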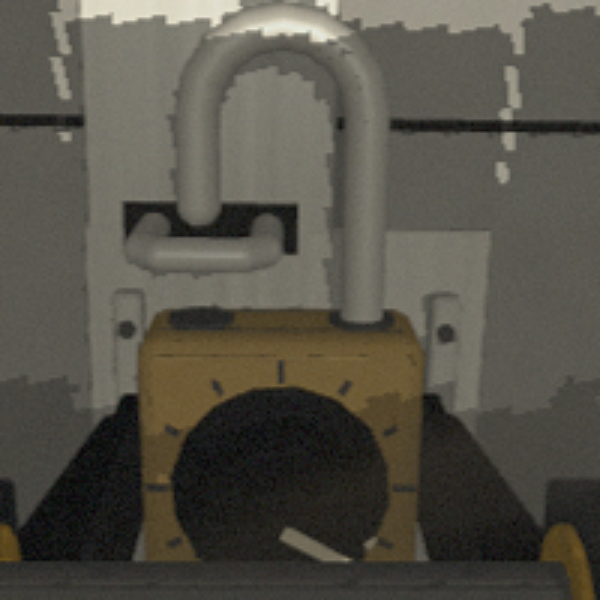

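The toe is out of the arch, but its end clears the staple by barely 0.5 mm. Sliding about 7 mm further before lifting.

```bash
python3 -m inch '[[[0.03,0,0],0,1],[[0.03,0,0],0,1],[[0.03,0,0],0,1],[[0.03,0,0],0,1],[[0,0,0],0,1],[[0,0,0],0,1],[[0,0,0],0,1],[[0,0,0],0,1],[[0,0,0],0,1],[[0,0,0],0,1]]';python3 b.py w10 | grep -A3 -E "toe|staple"
```

```text
t: 30.4
eef_pos: [524.8, -49.7, 55.5]
tcp_rot: [-3.141, 0.005, -0.186]
ft_force: [-9.1, 2.0, 15.0]
opening: 0.548
grip_force: 30.0
hasp_staple {'scene': ([221.4, 266.1], 0.77), 'wrist': ([177.2, 228.3], 0.87)}
    [563.1 -41.6  94.4] [1.4 1.4]
   wrist at z 83 [561.4 -41.4  83. ]
padlock {'scene': ([236.2, 252.8], 0.84), 'wrist': ([234.3, 251.7], 0.94)}
--
shackle_toe {'scene': ([221.4, 268.3], 0.41), 'wrist': ([166.5, 225.5], 0.85)}
    [569.2 -41.7  91.2] [0.5 0.5]
   wrist at z 95 [570.3 -42.6  95. ]
dial_knob {'scene': ([221.7, 258.6], 0.42), 'wrist': ([264.3, 253.9], 0.71)}
```

The toe now ends 9 mm past the staple, which is centred. Lifting.

```bash
python3 -m inch '[[[0,0,-0.05],0,1],[[0,0,-0.05],0,1],[[0,0,-0.1],0,1],[[0,0,-0.1],0,1],[[0,0,-0.1],0,1],[[0,0,-0.1],0,1],[[0,0,-0.1],0,1],[[0,0,0],0,1],[[0,0,0],0,1],[[0,0,0],0,1]]'
```

```text
t: 32.55
eef_pos: [527.4, -50.6, 91.2]
tcp_rot: [-3.141, 0.0, -0.186]
ft_force: [-0.4, 0.4, -5.1]
opening: 0.543
grip_force: 30.0
```

Free: only its 5 N weight hangs on the wrist. Raising the rest.

```bash
python3 -m inch '[[[0,0,-0.1],0,1],[[0,0,-0.2],0,1],[[0,0,-0.3],0,1],[[0,0,-0.3],0,1],[[0,0,-0.25],0,1],[[0,0,-0.15],0,1],[[0,0,-0.1],0,1],[[0,0,0],0,1],[[0,0,0],0,1],[[0,0,0],0,1]]'; python3 b.py w11; python3 - <<'E'
import cv2,numpy as np
from cell import eyes
i=cv2.imread("pics/w11.png");s=eyes.read_camera("scene")["pixels"][130:270,180:330,::-1]
cv2.imwrite("pics/w12.png",np.hstack([cv2.resize(i,(400,300)),cv2.resize(s,(400,300))]))
E
```

```text
t: 33.8
eef_pos: [527.4, -50.6, 175.0]
tcp_rot: [-3.141, 0.001, -0.186]
ft_force: [0.5, -0.3, -3.5]
opening: 0.543
grip_force: 30.0
hasp_staple {'scene': ([226.2, 266.0], 0.91), 'wrist': ([148.7, 236.0], 0.87)}
    [562.6 -40.   78.6] [0. 0.]
   wrist at z 83 [563.2 -40.3  83. ]
padlock {'scene': ([196.5, 256.6], 0.79), 'wrist': ([232.8, 255.0], 0.86)}
    [523.5 -50.2 197.6] [0.8 0.8]
   wrist at z 83 [474.5 -42.3  83. ]
shackle_toe {'scene': ([182.3, 271.6], 0.59), 'wrist': ([166.6, 224.2], 0.84)}
    [573.  -43.7 209.7] [1.9 1.9]
   wrist at z 95 [550.5 -27.2  95. ]
dial_knob {'scene': ([177.7, 258.2], 0.57), 'wrist': ([264.1, 252.6], 0.86)}
    [528.8 -49.8 246.6] [0.6 0.6]
   wrist at z 123 [461.5 -37.4 123. ]
dial_pointer {'scene': ([192.1, 260.0], 0.46), 'wrist': ([141.8, 241.4], 0.69)}
    [567.8 -38.9 177.4] [17.9 17.9]
   wrist at z 111 [572.  -48.3 111. ]
[527.54945297 -50.61896819 175.41871432] [-3.14147669e+00 -2.19889817e-05 -1.86136008e-01] 0.5457842408393224 [-0.29911471 -0.05893943 -3.59954671] 34.7 [-2.20396089e-01  3.56416973e-01  1.79078431e+00  1.39133972e-04
  9.94373369e-01  1.53646041e+00]
```

View pics/w12.png

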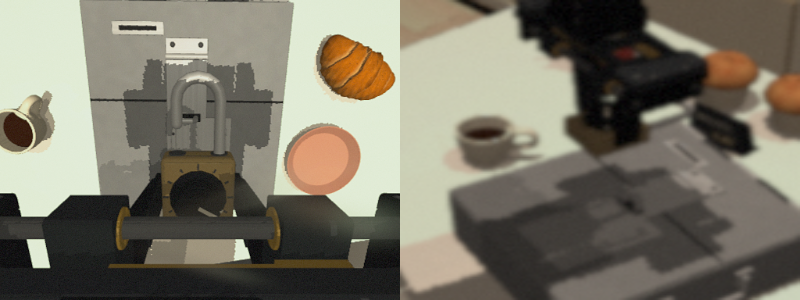

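The padlock hangs open and level at z ≈ 200 mm, about 118 mm above the plate, and the bystanders are undisturbed. Handing in.

```bash
python3 -c "
from cell import env
print(env.job_done())"
```

```text
the job is handed in; nothing more can be done
None
```

The job is handed in at about 35 s of the 67 s limit, result not reported back: the dial was turned to four, the shackle drawn fully open, and the padlock is held level about 12 cm above the box with the cup, croissant and dish untouched.

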